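# Lock the child-proof knife box

### The job

Lock the wooden knife box on the worktop: fold its steel hasp over the brass staple until it lies flat, then slide the bolt fully across through the staple, and then turn the bolt's handle all the way down into the notch. Leave the things standing on the box and around it where they are.

Things in the scene. Friction and masses are not known exactly. Their poses are not given: they have to be found in the camera images.
- lockbox: Wooden knife box, fixed, 260 x 360 x 120 mm (x, y, z). Origin: centre of its underside, z up. In its frame (mm): half towards -x = closed pale lid (stays shut; steel bar handle at x -100, y 0 to 90, 27 high), half towards +x = flat deck; both tops 120 up. Hasp hinge axis along y at (0, -50, 128). The bolt runs in guides at y -10 and 100, 36 high above the deck, 28 long in x.
- hasp (a joint): Steel hasp angle, rad: 0 = closed, flat over the staple, pointing to the box's +x; pi/2 = upright; starts leaning back over the lid, 1.65 to 2.1 (stop 2.3). Plate 44 mm wide, 4 thick, 110 from hinge axis to tip, slot 52 x 14 mm (29 to 81 from the axis) passes over the staple. Stiff hinge, stays where left; 2 N at the tip moves it. A bolt moved past 0.02 blocks it.
- hasp_tip (a point): Centre of the red roll (14 mm diameter, 44 mm long, along the hinge axis) at the tip of the hasp, 110 mm from the hinge axis.
- staple (a point): Centre of the opening of the brass staple, at (55, -50, 144) mm in the box's frame, 24 mm above the deck. The staple is 39 mm high above the deck, 35 mm long along the box's x, 7 mm thick along y.
- bolt (a joint): Travel in m of the bolt, a 12 mm steel rod along the box's y, axis at x 55, z 144 mm in its frame: 0 = fully drawn back, 0.055 = fully across, through the staple (end stop). Moves towards the box's -y; starts at 0 to 0.015. Friction about 2 N. Moved by its handle; slides freely while the handle stands up.
- bolt_handle (a joint): Angle of the bolt's handle about the bolt, rad: 0 = straight up (end stop), pi/2 = fully down in the notch, level, pointing to the box's +x (end stop). Starts 0 to 0.35. Stiff, stays where left; 1.5 N at its knob turns it. While the bolt is not fully across, the notch plate stops it at about 0.9.
- bolt_knob (a point): Centre of the red ball knob (22 mm diameter) at the end of the bolt's handle (10 mm rod), 60 mm from the bolt's axis. In the box's frame its y is 75 mm less the bolt's travel.
- notch (a point): Middle of the notch, at (85, 20, 144) mm in the box's frame, where the lowered handle lies. Notch 18 mm wide, open at the top, in a brass plate 5 mm thick in x, from y 0 to 99 mm, 42 mm high above the deck.
- mug: Bystander: blue mug, 82 mm across, 95 mm high. Origin at the centre of its underside.
- jar: Bystander: amber glass jar with steel lid, 80 mm across, 110 mm high. Origin at the centre of its underside.
- bowl: Bystander: white bowl, 110 mm across, 50 mm high. Origin at the centre of its underside.
- tin: Bystander: food tin with green label, 74 mm across, 100 mm high. Origin at the centre of its underside.
- spoon: Bystander: wooden spoon lying flat, 240 mm long. Origin at the middle of its underside.
- timer: Bystander: round white kitchen timer, 56 mm across, 36 mm high, standing on the deck of the knife box beyond the hasp. Origin at the centre of its underside.
- salt: Bystander: white salt shaker, 42 mm across, 66 mm high, standing on the lid of the knife box in a back corner. Origin at the centre of its underside.

How it is judged:
By the outcome, as a careful person would: the job done as asked, in the order asked, and still so for the second after the job is handed in, with the robot touching nothing.
It also fails if it takes over 53 s, if anything falls off the work surface, if the arm or the gripper's body presses on something with over 40 N, if the wrist force passes 120 N, or if a joint passes its speed limit or range.

### The arm

A 6-joint arm with a two-finger parallel gripper is mounted at the origin on the work surface. World frame = base frame: x ahead of the robot, y to its left, z up, the work surface at z = 0. Lengths are in m, angles in rad, forces in N, time in s.
With the tool pointing down it reaches from about 0.3 to 0.95 m from the base axis. Payload 3.1 kg.
Tool frame: the origin (TCP) lies on the centre line of the jaws, within the pads' length; the fingertips stand 19 mm ahead of it and the grasp point (between the pads) is the TCP; z points along the fingers, y is the line along which they close (so a half turn about z gives the same grasp; the last joint's range is limited). The gripper opens to 85 mm and grips with 20 to 120 N. Pads are 22 mm wide; open, the fingers measure 114 mm over their backs; the gripper's body (76 mm by 85 mm) begins 54 mm behind the grasp point. The pads swing forward as they close: fully open they stand 13 mm farther back than shut.
Start: joints at [1.11, 0.308, 1.634, -0, 1.2, -0.07], TCP at [0.238, 0.578, 0.224] pointing down, gripper open.
Joint ranges: [-3.06, 3.06], [-0.79, 1.96], [0.05, 2.63], [-1.19, 4.34], [0.05, 2.64], [-2.94, 2.94]. Speed limits (rad/s): [2.79, 2.79, 3.14, 3.14, 3.14, 3.14].

### API

Orientations are given as a unit quaternion [w, x, y, z].
In Python, from rig import ctrl, eyes, job gives the robot as it stands. The module is installed in compiled form; this text tells all that it offers.
- The arm moves only by the shell command python3 -m crank 'ROWS' [OPENING] [FORCE]. ROWS is JSON, a list that holds one entry, the list of rows, each a list of 6 numbers: the shift along the world's x, y, z in cm, then the turn, a rotation vector about the world's x, y, z in degrees. In form: [[[dx, dy, dz, rx, ry, rz], ...]]. A call has 1 to 5 rows; each row is the pose to reach, as a shift and turn from the pose commanded when the call began; what a row does not reach only later rows make up. A row lasts 1/12 s, in which the tool goes at most 41.7 mm and 7.16 degrees, less where a joint would pass 70% of its speed; a pose out of reach is approached as far as the arm can. A call with a gripper value outside its range is refused whole. OPENING is the finger opening in cm, from 0 to 8.54, set as the call begins (- or left out, the last holds). The fingers move at their own pace and stop on an object; FORCE is the grip in N (left out, the last holds). Time passes only in rows, so rows that repeat a pose let the fingers close. It gives the time, the measured TCP pose, the force, the opening and the grip force at its end, in the units of the state.
- ctrl.observe(): the state, without advancing time (a new reading comes with each control period).
- eyes.grab_frame(name): name is "side" or "top"; returns the picture (480x640x3 uint8, blue, green, red); there is no depth.
- eyes.camera_model(name): a dict with "K" (3x3 intrinsics, pixels), "dist" ([k1, k2, p1, p2, k3] as OpenCV has them; the pictures are not rectified), "R" (3x3) and "t" (3): a world point X has camera coordinates R X + t. Camera axes: x right, y down, z forward; pixel columns grow to the right and rows downward; lengths in m; the calibration is good to about 2 mm. A picture is of the moment at which its call begins. camera_model takes no time and is no camera call.
- job.sign_off(): hands the job in; it is judged then, once.
The state is a dict: "time_s": time; "joints": joint angles; "dq": joint speeds; "tau": joint torques, N m; "ee_pos": TCP position; "ee_rot": TCP orientation; "force": force on the tool from outside, world axes, zero at the start; "torque": the same for the moment, N m; "width": opening from 0.0 (shut) to 1.0 (fully open); "finger_force": force on a finger pad.
Only numpy, scipy, OpenCV 4.12 (cv2) and the standard library are available. Lean on these libraries where they do the work, as an engineer would, in place of code of your own. Each camera call takes 0.05 s, during which the arm holds its last target. There are 200 camera calls.

## Working session

There is one attempt and no reset: what is moved stays moved. The work goes in short steps, Python scripts to look and compute and a shell command to move; the robot and the scene stay as the last step left them, time stands still between calls to the robot, and variables do not carry over. Pictures are saved under pics/ and viewed, at most 10 in all, crops included, and the job is handed in when it is done.

```bash
mkdir -p pics; python3 - <<'E'
from rig import ctrl,eyes
import cv2,numpy as np
for n in("side","top"):
    cv2.imwrite(f"pics/{n}0.png",eyes.grab_frame(n))
    m=eyes.camera_model(n);R=np.array(m["R"]);print(n,np.round(m["K"],1).tolist(),np.round(-R.T@np.array(m["t"]),3),R[2].round(2))
s=ctrl.observe();print(s["ee_pos"],s["ee_rot"],s["time_s"],s["width"])
E
```

```text
side [[449.2, 0.0, 319.8], [0.0, 449.2, 234.0], [0.0, 0.0, 1.0]] [ 0.255 -0.557  0.876] [ 0.33  0.6  -0.73]
top [[576.5, 0.0, 321.6], [0.0, 576.5, 244.3], [0.0, 0.0, 1.0]] [0.442 0.032 1.794] [ 0.09 -0.02 -1.  ]
[0.23779143 0.57715954 0.22255004] [-2.68719977e-04  1.94161513e-01  9.80968999e-01 -1.02866887e-03] 0.1 1.0024719572509424
```

View pics/side0.png

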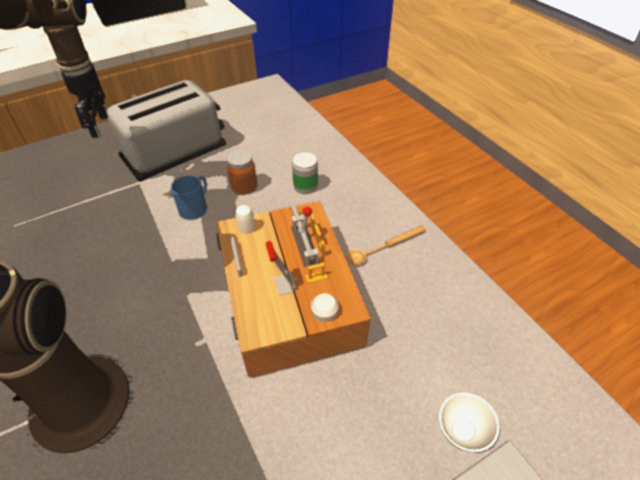

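View pics/top0.png

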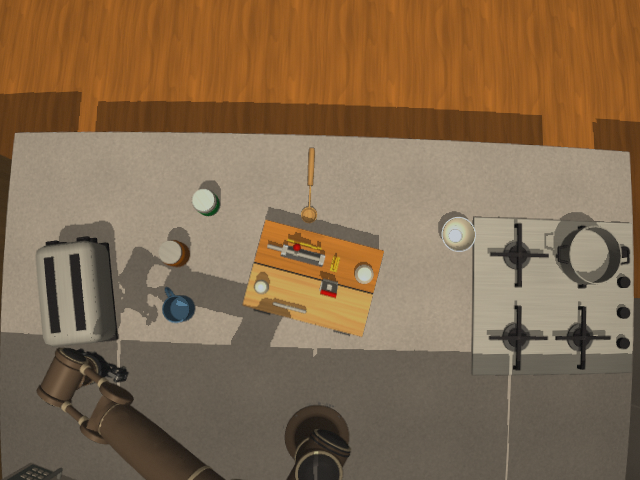

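```bash
python3 - <<'E'
import cv2
a=cv2.imread("pics/top0.png")[200:345,235:395];cv2.imwrite("pics/topc.png",cv2.resize(a,None,fx=4,fy=4,interpolation=cv2.INTER_CUBIC))
a=cv2.imread("pics/side0.png")[195:375,210:375];cv2.imwrite("pics/sidec.png",cv2.resize(a,None,fx=3.3,fy=3.3,interpolation=cv2.INTER_CUBIC))
E
```

```text
(no output)
```

View pics/topc.png

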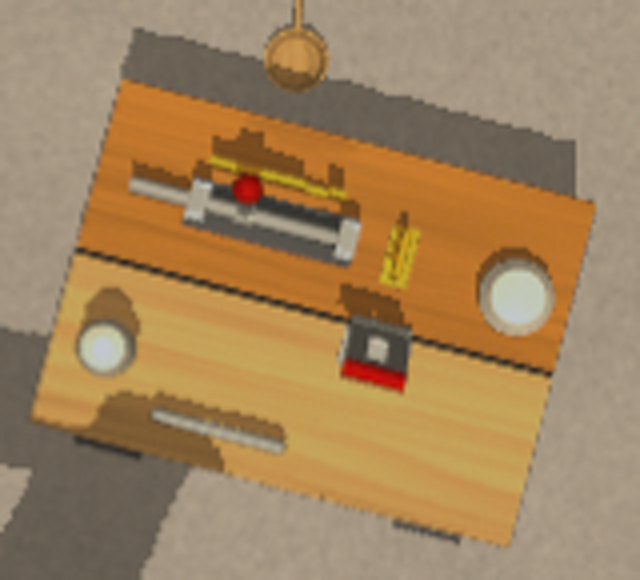

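View pics/sidec.png

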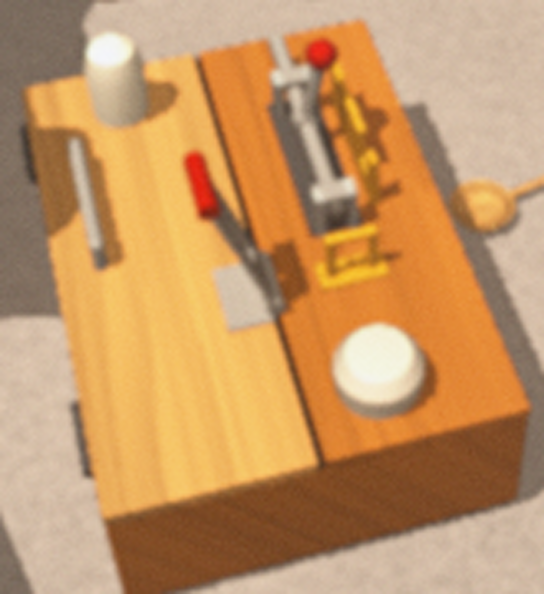

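```bash
cat > h.py <<'E'
import numpy as np,cv2
from rig import eyes
from scipy.optimize import least_squares
from scipy.spatial.transform import Rotation as Ro
M={n:eyes.camera_model(n) for n in("side","top")}
def proj(n,X):
    m=M[n];R=np.array(m["R"],float)
    return cv2.projectPoints(np.array(X,float).reshape(-1,3),cv2.Rodrigues(R)[0],np.array(m["t"],float),np.array(m["K"],float),np.array(m["dist"],float))[0][:,0]
def un(c,s,off): return (np.array(c,float)+.5)/s-.5+off
def b2w(p,X):
    X=np.array(X,float).reshape(-1,3)/1000;c,s=np.cos(p[2]),np.sin(p[2])
    return np.c_[p[0]+c*X[:,0]-s*X[:,1],p[1]+s*X[:,0]+c*X[:,1],X[:,2]]
def tri(a,b): # side px, top px
    r=least_squares(lambda X:np.r_[proj("side",X)[0]-a,proj("top",X)[0]-b],[.5,0,.15]);return r.x,r.fun
E
python3 - <<'E'
from h import *
C=[[130,180,120],[130,-180,120],[-130,-180,120],[-130,180,120]]
T=un([[122,80],[595,203],[508,547],[32,420]],4,[235,200]);S=un([[363,20],[528,408],[107,520],[25,90]],3.3,[210,195])
f=lambda p:np.r_[proj("top",b2w(p,C))-T,proj("side",b2w(p,C))-S].ravel()
r=least_squares(f,[.5,0,-.25]);p=r.x;print(p,np.round(r.fun,1))
np.save("p.npy",p)
def w2b(X):
    c,s=np.cos(p[2]),np.sin(p[2]);d=X-np.r_[p[:2],0];return np.round(1000*np.array([c*d[0]+s*d[1],-s*d[0]+c*d[1],d[2]]))
for n,a,b in(("roll",[200,185],[374,376]),("knob",[321,53],[248,190])):
    X,e=tri(un(a,3.3,[210,195]),un(b,4,[235,200]));print(n,X,w2b(X),e.round(1))
for n in("top","side"):
    s,o=(4,[235,200]) if n=="top" else (3.3,[210,195])
    g=lambda X:np.round((proj(n,b2w(p,X))-o+.5)*s-.5).tolist()
    print(n,"staple top,guide1 top,guide2 top",g([[55,-50,159],[55,-10,156],[55,100,156]]))
    for th in(1.65,1.8,1.95,2.1):print(th,g([[110*np.cos(th),-50,128+110*np.sin(th)]]))
    for t,ph in((0,0),(.0,.3),(.015,0),(.015,.3)):print("k",t,ph,g([[55+60*np.sin(ph),75-1000*t,144+60*np.cos(ph)]]))
print(b2w(p,[[0,-50,128],[55,-50,144],[85,20,144],[55,0,144]]))
E
```

```text
[ 0.49036516  0.02437216 -0.22726216] [-0.2  0.   0.5  0.4  0.3  1.  -0.9  1.2  1.  -0.6  2.3 -0.1 -0.8 -0.4
 -0.8 -0.6]
roll [ 0.44471027 -0.01607831  0.23364206] [-35. -50. 234.] [ 0.6 -0.1 -0.3  0.8]
knob [0.57100876 0.07360221 0.20481302] [ 67.  66. 205.] [ 0.5 -0.1 -0.3  0.6]
top staple top,guide1 top,guide2 top [[402.0, 256.0], [347.0, 242.0], [198.0, 203.0]]
1.65 [[383.0, 341.0]]
1.8 [[377.0, 364.0]]
1.95 [[371.0, 387.0]]
2.1 [[365.0, 408.0]]
k 0 0 [[230.0, 207.0]]
k 0.0 0.3 [[237.0, 182.0]]
k 0.015 0 [[251.0, 212.0]]
k 0.015 0.3 [[258.0, 188.0]]
side staple top,guide1 top,guide2 top [[354.0, 233.0], [337.0, 190.0], [295.0, 75.0]]
1.65 [[246.0, 171.0]]
1.8 [[219.0, 180.0]]
1.95 [[193.0, 191.0]]
2.1 [[170.0, 205.0]]
k 0 0 [[301.0, 49.0]]
k 0.0 0.3 [[327.0, 46.0]]
k 0.015 0 [[307.0, 64.0]]
k 0.015 0.3 [[333.0, 61.0]]
[[ 0.47909961 -0.02434218  0.128     ]
 [ 0.53268539 -0.03673428  0.144     ]
 [ 0.57768576  0.02470647  0.144     ]
 [ 0.54395094  0.01198006  0.144     ]]
```

```bash
cat >> h.py <<'E'
def deltas(W,ref=None,tip=19):
    from rig import ctrl
    s=ctrl.observe();e=np.array(s["ee_pos"]) if ref is None else np.array(ref)
    p=np.load("p.npy");return np.round((b2w(p,W)+[0,0,tip/1000]-e)*100,1).tolist()
def yawerr():
    from rig import ctrl
    s=ctrl.observe();q=s["ee_rot"];R=Ro.from_quat([q[1],q[2],q[3],q[0]]).as_matrix();p=np.load("p.npy")
    Rt=np.array([[0,0,0.],[0,0,0],[0,0,-1]]);yb=[-np.sin(p[2]),np.cos(p[2]),0];Rt[:,1]=yb;Rt[:,0]=np.cross(yb,[0,0,-1])
    return np.round(Ro.from_matrix(Rt@R.T).as_rotvec(degrees=True),1)
E
python3 - <<'E'
from h import *
print(yawerr());print(deltas([[-75,-50,300],[-75,-50,222]]))
E
```

```text
[ 0.1 -0.   9.4]
[[16.8, -58.5, 9.6], [16.8, -58.5, 1.8]]
```

```bash
python3 -m crank '[[[0,0,4,0,0,4.7],[0,-1,8,0,0,9.4],[1,-5,9.6,0,0,9.4],[2,-9,9.6,0,0,9.4],[3,-13,9.6,0,0,9.4]]]' 0 30
python3 -m crank '[[[1,-4,0,0,0,0],[2,-8,0,0,0,0],[3,-12,0,0,0,0],[4,-16,0,0,0,0],[5,-20,0,0,0,0]]]'
python3 -m crank '[[[1,-4,0,0,0,0],[2,-8,0,0,0,0],[3,-12,0,0,0,0],[4,-16,0,0,0,0],[5,-20,0,0,0,0]]]'
python3 -m crank '[[[2,-3,0,0,0,0],[3.8,-5.5,0,0,0,0],[3.8,-5.5,0,0,0,0],[3.8,-5.5,0,0,0,0]]]'
python3 - <<'E'
from h import *
print(yawerr());print(deltas([[-75,-50,300],[-75,-50,222]]))
import cv2
cv2.imwrite("pics/s1.png",cv2.resize(eyes.grab_frame("side")[80:380,180:480],(600,600)))
E
```

```text
time_s: 0.52
ee_pos: [0.2682, 0.449, 0.3214]
ee_rot: [0.001, 0.112, 0.994, 0.001]
force: [1.0, 0.4, 0.4]
width: 0.295
finger_force: 0.0
time_s: 0.93
ee_pos: [0.3173, 0.2474, 0.3192]
ee_rot: [-0.0, 0.113, 0.994, -0.0]
force: [1.4, -0.1, 0.0]
width: 0.001
finger_force: 0.0
time_s: 1.35
ee_pos: [0.3674, 0.0475, 0.3195]
ee_rot: [0.0, 0.113, 0.994, 0.0]
force: [1.4, 0.6, 0.4]
width: -0.0
finger_force: 0.0
time_s: 1.68
ee_pos: [0.4057, -0.0068, 0.3191]
ee_rot: [-0.001, 0.115, 0.993, 0.0]
force: [0.5, 0.4, -0.4]
width: -0.002
finger_force: 0.0
[-0.  -0.1  0.2]
[[0.0, -0.1, -0.0], [0.0, -0.1, -7.8]]
```

View pics/s1.png

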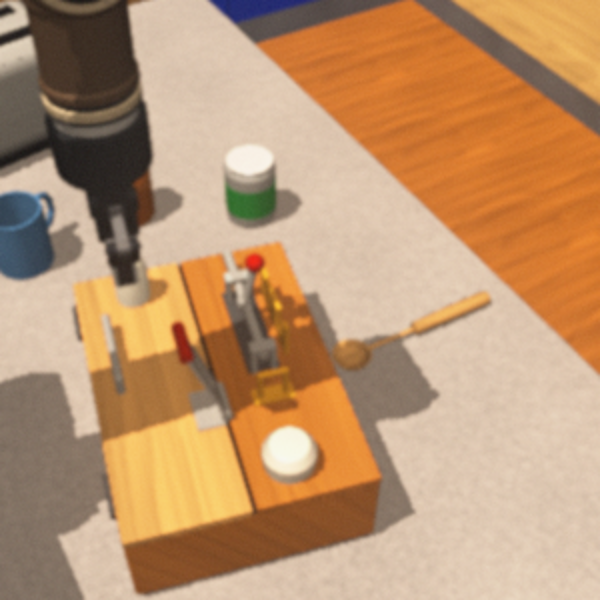

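The gripper hangs above the lid behind the roll (tip at crop pixel 125,283; roll at 182,340) and everything else is untouched. The moves track to about 1 mm. Next I'll lower it and work out the arc.

```bash
python3 -m crank '[[[0,-0.1,-3,0,0,0],[0,-0.1,-6,0,0,0],[0,-0.1,-7.8,0,0,0],[0,-0.1,-7.8,0,0,0]]]'
python3 - <<'E'
from h import *
W=[]
for th in np.r_[1.9:-.01:-.1]:
    c,s=np.cos(th),np.sin(th)
    W.append([110*c-18,-50,128+101*s-4 if th>1.57 else 128+101*s+2*c-1])
D=deltas(W)
prev=np.zeros(3)
for i,d in enumerate(D):
    if i%5==0: base=np.array(prev)
    print(i,np.round(np.array(d)-base,1).tolist()); prev=d
E
```

```text
time_s: 2.07
ee_pos: [0.4013, -0.0048, 0.2372]
ee_rot: [-0.005, 0.112, 0.994, 0.0]
force: [-0.5, 0.0, -0.3]
width: -0.003
finger_force: 0.0
0 [2.6, -0.7, 0.1]
1 [3.6, -1.0, 0.4]
2 [4.6, -1.2, 0.6]
3 [5.7, -1.5, 0.7]
4 [6.8, -1.7, 1.0]
5 [1.0, -0.3, -0.1]
6 [2.1, -0.5, -0.3]
7 [3.1, -0.7, -0.6]
8 [4.1, -1.0, -1.0]
9 [5.0, -1.2, -1.5]
10 [0.9, -0.2, -0.6]
11 [1.7, -0.4, -1.2]
12 [2.4, -0.5, -2.0]
13 [3.1, -0.7, -2.7]
14 [3.6, -0.8, -3.6]
15 [0.5, -0.1, -0.9]
16 [0.9, -0.2, -1.8]
17 [1.1, -0.3, -2.8]
18 [1.3, -0.3, -3.8]
19 [1.3, -0.3, -4.8]
```

```bash
python3 -m crank '[[[0,0,0,0,0,0],[0,0,0,0,0,0]]]'
python3 -m crank '[[[2.1,-0.8,0.2,0,0,0],[3.2,-1.1,0.4,0,0,0],[4.2,-1.3,0.6,0,0,0],[5.3,-1.6,0.7,0,0,0],[6.4,-1.8,1,0,0,0]]]'
python3 -m crank '[[[1,-0.3,-0.1,0,0,0],[2.1,-0.5,-0.3,0,0,0],[3.1,-0.7,-0.6,0,0,0],[4.1,-1,-1,0,0,0],[5,-1.2,-1.5,0,0,0]]]'
python3 - <<'E'
from h import *
c,s=np.cos(1.),np.sin(1.)
print(deltas([[110*c-18,-50,128+101*s+2*c-1]]))
import cv2
cv2.imwrite("pics/s2.png",cv2.resize(eyes.grab_frame("side")[140:380,200:440],(600,600)))
E
```

```text
time_s: 2.23
ee_pos: [0.4063, -0.0059, 0.2429]
ee_rot: [0.001, 0.112, 0.994, 0.0]
force: [0.2, -0.1, -0.7]
width: 0.001
finger_force: 0.0
time_s: 2.65
ee_pos: [0.4708, -0.0248, 0.2523]
ee_rot: [0.0, 0.113, 0.994, -0.0]
force: [-0.5, -0.9, -0.2]
width: -0.001
finger_force: 0.0
time_s: 3.07
ee_pos: [0.5207, -0.037, 0.2361]
ee_rot: [-0.0, 0.113, 0.994, -0.0]
force: [0.0, 0.3, -0.3]
width: -0.002
finger_force: 0.0
[[-0.1, 0.3, -0.4]]
```

View pics/s2.png

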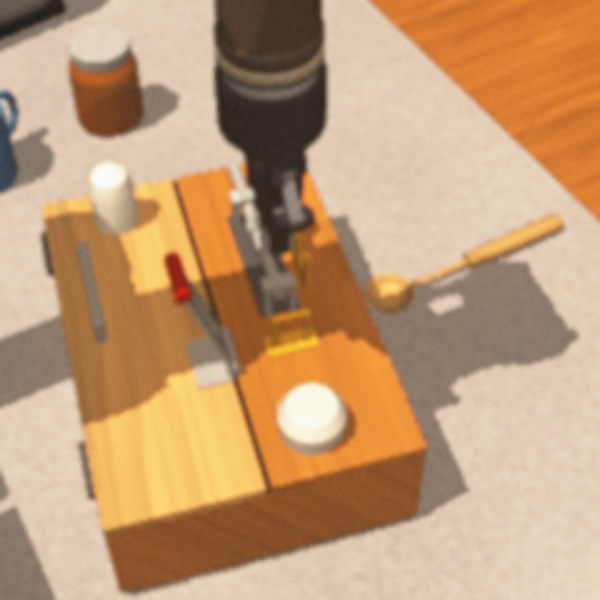

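The hasp has not moved (roll at crop 178,275), and the fingertip at about (280,250) looks too far to the box's +y. I'll check where the tip should project.

```bash
python3 - <<'E'
from h import *
from rig import ctrl
s=ctrl.observe();e=np.array(s["ee_pos"]);print(e)
for z in(.0,-.019,-.04):print(z,(proj("side",e+[0,0,z])[0]-[200,140])*2.5, proj("top",e+[0,0,z])[0])
p=np.load("p.npy");print((proj("side",b2w(p,[[-35,-50,232],[55,-50,159],[110*.54-18,-50,213]]))-[200,140])*2.5)
a=eyes.grab_frame("top")[180:340,220:420];cv2.imwrite("pics/t2.png",cv2.resize(a,None,fx=4,fy=3.75,interpolation=cv2.INTER_CUBIC))
E
```

```text
[ 0.52149068 -0.03725755  0.23495298]
0.0 [278.73377185 256.36781176] [336.43928125 266.22293941]
-0.019 [279.26337979 272.67562842] [336.12078646 266.56514424]
-0.04 [279.83027927 290.11249886] [335.77752258 266.93395167]
[[177.79743138 278.17065713]
 [292.36322259 312.97140525]
 [274.8757777  273.16374794]]
```

View pics/t2.png

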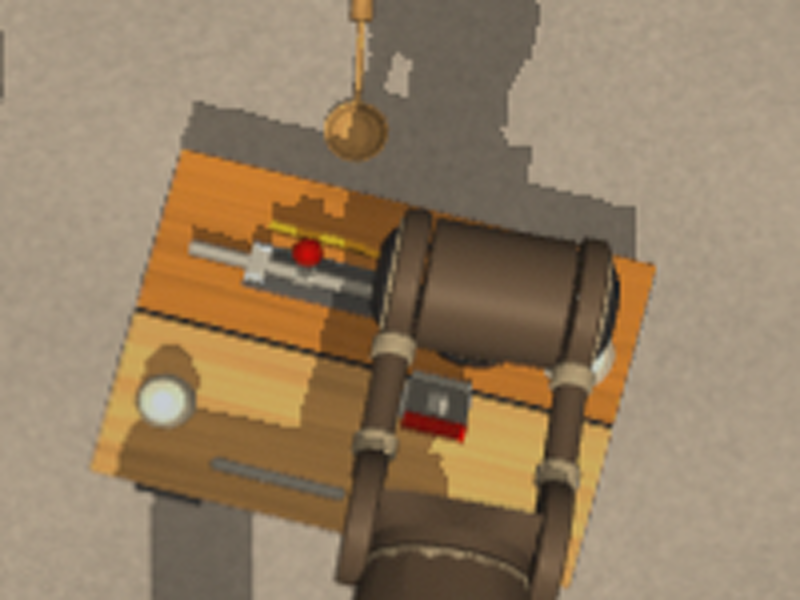

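The hand is over the right spot sideways, but the fingertips passed above the roll with no contact. The tip must sit higher than assumed, so I'll touch the free lid area gently to calibrate its height.

```bash
python3 -m crank '[[[0,0,4,0,0,0],[-3,0.7,4,0,0,0],[-7,1.5,4,0,0,0],[-10.9,2.5,4,0,0,0],[-13.9,3,4,0,0,0]]]'
python3 -m crank '[[[0,-0.7,-3,0,0,0],[0,-0.7,-3,0,0,0],[0,-0.7,-3,0,0,0]]]'
python3 - <<'E'
from h import *
print(deltas([[-100,-60,145]]))
E
```

```text
time_s: 3.58
ee_pos: [0.3775, -0.0058, 0.2759]
ee_rot: [-0.001, 0.113, 0.994, 0.0]
force: [0.5, -1.5, 0.1]
width: -0.003
finger_force: 0.0
time_s: 3.83
ee_pos: [0.3792, -0.0134, 0.2458]
ee_rot: [-0.001, 0.113, 0.994, 0.0]
force: [0.3, -0.7, 0.9]
width: -0.0
finger_force: 0.0
[[0.0, 0.2, -8.2]]
```

```bash
python3 -m crank '[[[0,0.2,-3,0,0,0],[0,0.2,-6,0,0,0],[0,0.2,-8.2,0,0,0],[0,0.2,-8.2,0,0,0]]]'
python3 -m crank '[[[0,0,-0.5,0,0,0],[0,0,-1,0,0,0],[0,0,-1,0,0,0]]]'
python3 -m crank '[[[0,0,-0.5,0,0,0],[0,0,-1,0,0,0],[0,0,-1,0,0,0]]]'
```

```text
time_s: 4.17
ee_pos: [0.378, -0.0111, 0.1612]
ee_rot: [-0.005, 0.113, 0.994, 0.0]
force: [-0.2, 0.2, -1.6]
width: -0.003
finger_force: 0.0
time_s: 4.42
ee_pos: [0.3819, -0.0118, 0.1554]
ee_rot: [0.001, 0.113, 0.994, 0.0]
force: [0.4, -0.8, 0.3]
width: 0.001
finger_force: 0.0
time_s: 4.67
ee_pos: [0.3805, -0.0116, 0.1443]
ee_rot: [-0.0, 0.113, 0.994, 0.0]
force: [-0.2, 1.1, -0.3]
width: -0.002
finger_force: 0.0
```

```bash
python3 -m crank '[[[0,0,-0.3,0,0,0],[0,0,-0.6,0,0,0],[0,0,-0.6,0,0,0]]]'
python3 -m crank '[[[0,0,-0.2,0,0,0],[0,0,-0.4,0,0,0],[0,0,-0.4,0,0,0]]]'
```

```text
time_s: 4.92
ee_pos: [0.3803, -0.0116, 0.1382]
ee_rot: [-0.0, 0.113, 0.994, 0.0]
force: [0.6, -0.2, 0.4]
width: 0.0
finger_force: 0.0
time_s: 5.17
ee_pos: [0.3804, -0.0116, 0.1343]
ee_rot: [-0.0, 0.113, 0.994, 0.0]
force: [0.0, 0.7, -0.7]
width: -0.0
finger_force: 0.0
```

```bash
python3 -m crank '[[[0,0,-0.2,0,0,0],[0,0,-0.4,0,0,0],[0,0,-0.4,0,0,0]]]'
python3 - <<'E'
from h import *
cv2.imwrite("pics/s3.png",cv2.resize(eyes.grab_frame("side")[160:360,190:390],(600,600),interpolation=cv2.INTER_CUBIC))
E
```

```text
time_s: 5.42
ee_pos: [0.3804, -0.0116, 0.1303]
ee_rot: [-0.0, 0.113, 0.994, -0.0]
force: [0.0, 0.4, 0.1]
width: 0.001
finger_force: 0.0
```

View pics/s3.png

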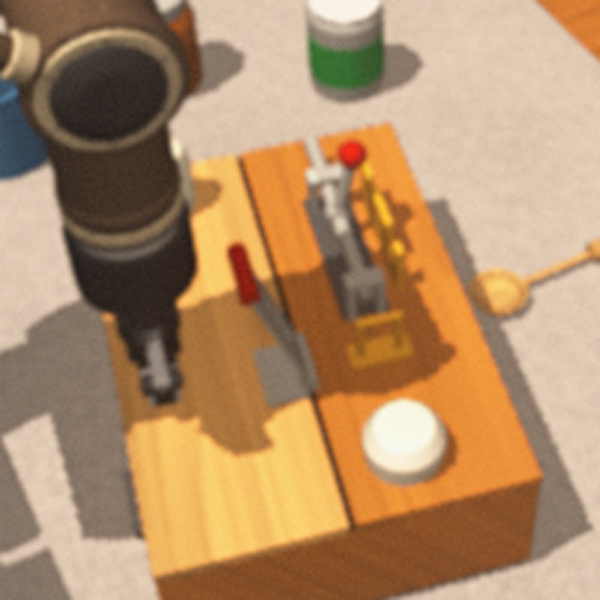

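The fingertip is at crop (165,398), close above the bare lid and still not touching. I'll continue down in small steps.

```bash
python3 -m crank '[[[0,0,-0.2,0,0,0],[0,0,-0.4,0,0,0],[0,0,-0.4,0,0,0]]]' | grep -E 'ee_pos|force'
python3 -m crank '[[[0,0,-0.2,0,0,0],[0,0,-0.3,0,0,0],[0,0,-0.3,0,0,0]]]'| grep -E 'ee_pos|force'
python3 - <<'E'
from h import *
p=np.load("p.npy")
for z in(110,120,130,140):print((proj("side",b2w(p,[[-100,-60,z]]))-[190,160])*3)
E
```

```text
ee_pos: [0.3804, -0.0116, 0.1263]
force: [-0.2, 0.7, 0.1]
finger_force: 0.0
ee_pos: [0.3805, -0.0116, 0.1234]
force: [0.6, -0.0, -0.5]
finger_force: 0.0
[[169.71941695 421.14696742]]
[[167.84180169 412.69186004]]
[[165.93514387 404.09960601]]
[[163.99879624 395.36698467]]
```

```bash
python3 -m crank '[[[0,0,-0.2,0,0,0],[0,0,-0.3,0,0,0],[0,0,-0.3,0,0,0]]]' | grep -E 'ee_pos|force'
python3 -m crank '[[[0,0,-0.2,0,0,0],[0,0,-0.3,0,0,0],[0,0,-0.3,0,0,0]]]'| grep -E 'ee_pos|force'
```

```text
ee_pos: [0.3805, -0.0116, 0.1204]
force: [0.2, 0.4, 0.6]
finger_force: 0.0
ee_pos: [0.3805, -0.0116, 0.1174]
force: [0.3, 0.3, 0.5]
finger_force: 0.0
```

```bash
python3 -m crank '[[[0,0,-0.2,0,0,0],[0,0,-0.3,0,0,0],[0,0,-0.3,0,0,0]]]' | grep -E 'ee_pos|force'
```

```text
ee_pos: [0.3805, -0.0116, 0.1144]
force: [-0.8, -0.4, 0.3]
finger_force: 0.0
```

```bash
python3 -m crank '[[[0,0,-0.2,0,0,0],[0,0,-0.3,0,0,0],[0,0,-0.3,0,0,0]]]' | grep -E 'ee_pos|force'
python3 - <<'E'
from h import *
for z in(.224,.205,.235,.25):print(proj("side",[.238,.578,z]),proj("top",[.238,.578,z]))
E
```

```text
ee_pos: [0.381, -0.0117, 0.1124]
force: [-2.4, 0.2, 7.1]
finger_force: 3.4
[[103.89899882 133.70257879]] [[110.57796398 361.78027031]]
[[106.35342125 139.75780209]] [[112.84941125 361.032427  ]]
[[102.45576905 130.13592063]] [[109.2397047  362.22066285]]
[[100.46094735 125.19856715]] [[107.3866787 362.8301936]]
```

```bash
python3 -m crank '[[[0,0,-0.2,0,0,0],[0,0,-0.3,0,0,0],[0,0,-0.3,0,0,0]]]' | grep -E 'ee_pos|force|time'
```

```text
time_s: 7.22
ee_pos: [0.381, -0.0117, 0.1123]
force: [-11.0, 1.7, 32.4]
finger_force: 16.1
```

Contact came at TCP z 0.1124 over a lid at 0.120, so the tip effectively sits 7.6 mm above the reported TCP. The side view agrees. I'll back up and use tip = -7.6 mm from here on.

```bash
python3 -m crank '[[[0,0,3,0,0,0],[0,0,6,0,0,0],[0,0,9,0,0,0],[0,0,10,0,0,0],[0,0,10,0,0,0]]]' | grep -E 'ee_pos|force|time'
python3 -m crank '[[[0,0,0,0,0,0],[0,0,0,0,0,0]]]' | grep -E 'ee_pos|force|time'
sed -i 's/tip=19/tip=-7.6/' h.py
cat > arc.py <<'E'
from h import *
import sys
a,b,st=map(float,sys.argv[1:4])
prev=None
for th in np.arange(a,b-.001,-st):
    c,s=np.cos(th),np.sin(th)
    d=deltas([[110*c-18,-50,128+101*s-4 if th>1.57 else 128+101*s+2*c-1]])[0]
    print(round(th,2),d)
E
python3 arc.py 1.9 .9 .1
```

```text
time_s: 7.63
ee_pos: [0.3834, -0.012, 0.2117]
force: [1.0, 0.4, -0.1]
finger_force: 0.0
time_s: 7.8
ee_pos: [0.3793, -0.0115, 0.2069]
force: [-0.7, -0.2, -0.1]
finger_force: 0.0
1.9 [4.8, -0.1, 0.5]
1.8 [5.8, -0.3, 0.8]
1.7 [6.8, -0.6, 1.0]
1.6 [7.9, -0.8, 1.0]
1.5 [9.0, -1.1, 1.3]
1.4 [10.0, -1.3, 1.2]
1.3 [11.1, -1.5, 1.0]
1.2 [12.1, -1.8, 0.7]
1.1 [13.1, -2.0, 0.3]
1.0 [14.0, -2.2, -0.1]
0.9 [14.9, -2.4, -0.7]
```

```bash
python3 -m crank '[[[2,0,0.5,0,0,0],[3.8,-0.1,0.5,0,0,0],[4.8,-0.1,0.5,0,0,0],[5.8,-0.3,0.8,0,0,0],[6.8,-0.6,1,0,0,0]]]'| grep -E 'ee_pos|force|time'
python3 -m crank '[[[1.1,-0.2,0,0,0,0],[2.2,-0.5,0.3,0,0,0],[3.2,-0.7,0.2,0,0,0],[4.3,-0.9,0,0,0,0],[4.3,-0.9,0,0,0,0]]]'| grep -E 'ee_pos|force|time'
python3 arc.py 1.3 0.3 .1
```

```text
time_s: 8.22
ee_pos: [0.4475, -0.0172, 0.2169]
force: [-1.0, 1.1, -0.6]
finger_force: 0.6
time_s: 8.63
ee_pos: [0.4938, -0.0272, 0.2183]
force: [-0.6, 0.0, 0.1]
finger_force: 0.0
1.3 [-0.4, 0.0, -0.1]
1.2 [0.7, -0.2, -0.4]
1.1 [1.6, -0.4, -0.8]
1.0 [2.6, -0.6, -1.3]
0.9 [3.4, -0.8, -1.9]
0.8 [4.2, -1.0, -2.5]
0.7 [5.0, -1.2, -3.2]
0.6 [5.6, -1.4, -4.0]
0.5 [6.2, -1.5, -4.9]
0.4 [6.7, -1.6, -5.8]
0.3 [7.0, -1.7, -6.7]
```

```bash
cat > red.py <<'E'
from h import *
p=np.load("p.npy")
for n in("side","top"):
    a=eyes.grab_frame(n).astype(int);m=((a[...,2]>90)&(a[...,1]<.4*a[...,2])&(a[...,0]<.4*a[...,2])).astype(np.uint8);m[:190]=0;m[350:]=0;m[:,:225]=0;m[:,400:]=0
    k,_,st,ce=cv2.connectedComponentsWithStats(m)
    print(n,[(st[i,4].item(),ce[i].round(1).tolist()) for i in range(1,k) if st[i,4]>3])
def g(X): return [proj(n,b2w(p,X))[0].round(1).tolist() for n in("side","top")]
E
python3 - <<'E'
from red import *
for th in(1.9,1.5,1.4,1.3,1.2,1.1):print(th,g([[110*np.cos(th),-50,128+110*np.sin(th)]]))
E
```

```text
side [(43, [307.9, 210.7]), (70, [306.5, 246.4])]
top [(43, [296.4, 247.0])]
1.9 [[270.8, 251.3], [327.9, 294.5]]
1.5 [[292.7, 244.5], [332.0, 278.9]]
1.4 [[298.3, 243.7], [333.0, 275.0]]
1.3 [[303.7, 243.4], [334.0, 271.2]]
1.2 [[309.0, 243.5], [334.9, 267.6]]
1.1 [[314.0, 243.9], [335.7, 264.1]]
```

The hasp is following (θ ≈ 1.25). On along the arc.

```bash
python3 -m crank '[[[0.6,-0.2,-0.4,0,0,0],[1.6,-0.4,-0.8,0,0,0],[2.6,-0.6,-1.3,0,0,0],[3.4,-0.8,-1.9,0,0,0],[4.2,-1,-2.5,0,0,0]]]'| grep -E 'ee_pos|force|time'
python3 -m crank '[[[0.8,-0.2,-0.7,0,0,0],[1.4,-0.4,-1.5,0,0,0],[2,-0.5,-2.4,0,0,0],[2,-0.5,-2.4,0,0,0]]]'| grep -E 'ee_pos|force|time'
python3 arc.py .5 -.001 .1
python3 - <<'E'
from red import *
for th in(.8,.6,.5,.4,.3):print(th,g([[110*np.cos(th),-50,128+110*np.sin(th)]]))
E
```

```text
time_s: 9.15
ee_pos: [0.5345, -0.0367, 0.1931]
force: [-0.8, 0.1, 0.9]
finger_force: 0.4
time_s: 9.48
ee_pos: [0.5536, -0.0418, 0.1673]
force: [-0.4, -0.7, 0.6]
finger_force: 0.0
0.5 [0.2, -0.0, 0.2]
0.4 [0.7, -0.1, -0.7]
0.3 [1.0, -0.2, -1.6]
0.2 [1.3, -0.3, -2.6]
0.1 [1.5, -0.3, -3.6]
0.0 [1.5, -0.3, -4.6]
side [(29, [305.1, 210.6]), (57, [337.7, 257.8])]
top [(43, [296.4, 247.0])]
0.8 [[327.1, 247.5], [337.8, 255.1]]
0.6 [[333.7, 251.5], [338.8, 250.6]]
0.5 [[336.3, 253.9], [339.2, 248.9]]
0.4 [[338.5, 256.6], [339.4, 247.6]]
0.3 [[340.1, 259.4], [339.6, 246.6]]
```

```bash
python3 -m crank '[[[0.6,-0.1,-0.7,0,0,0],[1,-0.2,-1.6,0,0,0],[1.3,-0.3,-2.6,0,0,0],[1.5,-0.3,-3.6,0,0,0],[1.5,-0.3,-4.4,0,0,0]]]'| grep -E 'ee_pos|force|time'
python3 -m crank '[[[0,0,-0.2,0,0,0],[0,0,-0.4,0,0,0],[0,0,-0.4,0,0,0]]]'| grep -E 'ee_pos|force|time'
python3 - <<'E'
from red import *
for th in(.2,.1,.05,0):print(th,g([[110*np.cos(th),-50,128+110*np.sin(th)]]))
print(deltas([[90,-50,130]]))
E
```

```text
time_s: 10.0
ee_pos: [0.5695, -0.0449, 0.1245]
force: [0.5, 0.5, 1.0]
finger_force: 0.3
time_s: 10.25
ee_pos: [0.5689, -0.0447, 0.1224]
force: [-1.9, 0.5, 3.4]
finger_force: 1.6
side [(59, [306.9, 210.8]), (50, [342.8, 271.5])]
top [(43, [296.4, 247.0])]
0.2 [[341.2, 262.4], [339.6, 246.0]]
0.1 [[341.8, 265.5], [339.6, 245.7]]
0.05 [[341.9, 267.1], [339.5, 245.8]]
0 [[341.9, 268.7], [339.4, 245.9]]
[[-0.2, 0.0, 0.0]]
```

```bash
python3 -m crank '[[[0,0,-0.2,0,0,0],[0,0,-0.3,0,0,0],[0,0,-0.3,0,0,0]]]'| grep -E 'ee_pos|force|time'
python3 -m crank '[[[0,0,0.5,0,0,0],[0,0,4,0,0,0],[0,0,8,0,0,0],[0,0,12.3,0,0,0],[0,0,12.3,0,0,0]]]'| grep -E 'ee_pos|force|time'
python3 - <<'E'
from red import *
X,e=tri(np.array([306.9,210.8]),np.array([296.4,247.]))
c,s=np.cos(p[2]),np.sin(p[2]);d=X-np.r_[p[:2],0];print("knob",1000*np.array([c*d[0]+s*d[1],-s*d[0]+c*d[1],d[2]]),e)
print(deltas([[66,108,245],[66,108,192],[66,85,192],[66,60,192],[66,48,192],[66,44,192]]))
E
```

```text
time_s: 10.6
ee_pos: [0.569, -0.0447, 0.122]
force: [-7.6, 0.0, 17.3]
finger_force: 8.7
time_s: 11.02
ee_pos: [0.575, -0.0455, 0.2514]
force: [1.9, 0.1, 1.7]
finger_force: 0.0
side [(60, [306.8, 210.8]), (85, [341.4, 268.4])]
top [(43, [296.4, 247.0])]
knob [ 67.64817913  66.88152712 203.83035169] [ 0.52766527 -0.06766065 -0.28461201  0.61669402]
[[0.8, 16.0, -0.7], [0.8, 16.0, -6.0], [0.3, 13.7, -6.0], [-0.3, 11.3, -6.0], [-0.6, 10.1, -6.0], [-0.7, 9.7, -6.0]]
```

The hasp is flat (roll at 341.4,268.4; 341.9,268.7 predicted). Next is the bolt.

```bash
python3 -m crank '[[[0.2,4,0,0,0,0],[0.5,8,0,0,0,0],[0.8,12,0,0,0,0],[1,16,0,0,0,0],[1,16,0,0,0,0]]]'| grep -E 'ee_pos|force|time'
python3 -m crank '[[[0,0,0,0,0,0],[0,0,0,0,0,0]]]'| grep -E 'ee_pos|force|time'
python3 - <<'E'
from h import *
print(yawerr(),deltas([[66,108,245],[66,108,192],[66,95,192],[66,80,192],[66,65,192],[66,55,192],[66,48,192],[66,44,192]]))
E
```

```text
time_s: 11.53
ee_pos: [0.5774, 0.122, 0.2392]
force: [-0.2, -0.6, 0.8]
finger_force: 0.0
time_s: 11.7
ee_pos: [0.5776, 0.1151, 0.2396]
force: [-1.5, -0.4, 0.3]
finger_force: 0.0
[ 0.1 -0.2 -0.1] [[0.1, -0.0, -0.2], [0.1, -0.0, -5.5], [-0.2, -1.3, -5.5], [-0.5, -2.8, -5.5], [-0.8, -4.2, -5.5], [-1.1, -5.2, -5.5], [-1.2, -5.9, -5.5], [-1.3, -6.3, -5.5]]
```

```bash
python3 -m crank '[[[0.1,0,-3,0,0,0],[0.1,0,-5.5,0,0,0],[0.1,0,-5.5,0,0,0],[-0.2,-1.3,-5.5,0,0,0],[-0.2,-1.3,-5.5,0,0,0]]]'| grep -E 'ee_pos|force|time'
python3 -m crank '[[[-0.1,-0.7,0,0,0,0],[-0.3,-1.5,0,0,0,0],[-0.4,-2.2,0,0,0,0],[-0.6,-2.9,0,0,0,0],[-0.6,-2.9,0,0,0,0]]]'| grep -E 'ee_pos|force|time'
python3 - <<'E'
from red import *
for t in(.009,.02,.03,.04,.055):print(t,g([[55+60*np.sin(.2),75-1000*t,144+60*np.cos(.2)]]))
print(deltas([[66,55,192],[66,48,192],[66,44,192]]))
E
```

```text
time_s: 12.12
ee_pos: [0.5767, 0.0994, 0.1871]
force: [0.6, -0.2, 1.4]
finger_force: 0.0
time_s: 12.53
ee_pos: [0.5713, 0.0717, 0.1879]
force: [-0.5, 0.0, 0.0]
finger_force: 0.1
side [(57, [310.1, 218.6]), (87, [341.3, 268.3])]
top [(56, [339.4, 245.0])]
0.009 [[307.2, 211.4], [296.4, 248.0]]
0.02 [[308.6, 214.8], [300.2, 249.0]]
0.03 [[309.8, 217.9], [303.7, 249.9]]
0.04 [[311.0, 221.1], [307.2, 250.8]]
0.055 [[312.9, 225.9], [312.4, 252.2]]
[[-0.4, -0.9, -0.3], [-0.5, -1.6, -0.3], [-0.6, -2.0, -0.3]]
```

```bash
python3 -m crank '[[[-0.2,-0.6,0,0,0,0],[-0.3,-1.2,0,0,0,0],[-0.4,-1.7,0,0,0,0],[-0.4,-1.7,0,0,0,0]]]'| grep -E 'ee_pos|force|time'
python3 -m crank '[[[-0.1,-0.2,0,0,0,0],[-0.1,-0.4,0,0,0,0],[-0.1,-0.4,0,0,0,0]]]'| grep -E 'ee_pos|force|time'
python3 - <<'E'
from red import *
print(deltas([[66,44,192],[66,42,192]]))
E
```

```text
time_s: 12.97
ee_pos: [0.5664, 0.0554, 0.1866]
force: [0.3, 0.6, 0.6]
finger_force: 0.3
time_s: 13.22
ee_pos: [0.5655, 0.0521, 0.1866]
force: [0.9, 1.2, 1.5]
finger_force: 0.7
side [(62, [312.6, 225.3]), (87, [341.4, 268.4])]
top [(55, [339.4, 244.9])]
[[-0.1, 0.0, -0.2], [-0.1, -0.2, -0.2]]
```

```bash
python3 -m crank '[[[0,-0.2,0,0,0,0],[-0.1,-0.3,0,0,0,0],[-0.1,-0.3,0,0,0,0]]]'| grep -E 'ee_pos|force|time'
python3 -m crank '[[[0,-0.1,0,0,0,0],[-0.1,-0.2,0,0,0,0],[-0.1,-0.2,0,0,0,0]]]'| grep -E 'ee_pos|force|time'
```

```text
time_s: 13.57
ee_pos: [0.5655, 0.0513, 0.1868]
force: [2.6, 6.4, -0.5]
finger_force: 3.1
time_s: 13.82
ee_pos: [0.565, 0.051, 0.1869]
force: [3.4, 9.5, -0.6]
finger_force: 5.0
```

```bash
python3 -m crank '[[[0.3,1.5,0,0,0,0],[0.3,1.5,3,0,0,0],[0.3,1.5,6,0,0,0],[-2,0.5,6,0,0,0],[-4,-0.5,6,0,0,0]]]'| grep -E 'ee_pos|force|time'
python3 -m crank '[[[0,0,0,0,0,0],[0,0,0,0,0,0]]]'| grep -E 'ee_pos|force|time'
python3 - <<'E'
from red import *
X,e=tri(np.array([312.6,225.3]),np.array([312.4,251.2]))
for ph in(0.1,.2,.3):print(ph,g([[55+60*np.sin(ph),20,144+60*np.cos(ph)]]))
print(deltas([[28,20,245],[28,20,192],[40,20,192]]))
E
```

```text
time_s: 14.23
ee_pos: [0.5251, 0.042, 0.2491]
force: [-1.0, -1.0, 0.1]
finger_force: 0.0
time_s: 14.4
ee_pos: [0.5228, 0.0417, 0.2465]
force: [0.1, 0.5, 0.3]
finger_force: 0.0
side [(56, [312.8, 225.6]), (87, [341.3, 268.3])]
top [(45, [340.7, 245.2])]
0.1 [[310.2, 226.2], [311.9, 254.2]]
0.2 [[312.9, 225.9], [312.4, 252.2]]
0.3 [[315.6, 225.8], [313.0, 250.2]]
[[-0.2, -0.5, -0.9], [-0.2, -0.5, -6.2], [1.0, -0.7, -6.2]]
```

```bash
python3 -m crank '[[[-0.2,-0.5,-3,0,0,0],[-0.2,-0.5,-6.2,0,0,0],[-0.2,-0.5,-6.2,0,0,0],[1,-0.7,-6.2,0,0,0],[1,-0.7,-6.2,0,0,0]]]'| grep -E 'ee_pos|force|time'
python3 - <<'E'
from red import *
for ph in(.3,.5,.7,.85):print(ph,deltas([[55+60*np.sin(ph)-22,20,144+60*np.cos(ph)-10]]))
E
```

```text
time_s: 14.92
ee_pos: [0.5357, 0.0353, 0.185]
force: [-0.0, 0.5, 1.7]
finger_force: 0.0
side [(52, [312.8, 225.8]), (90, [341.2, 268.0])]
top [(31, [342.6, 245.7])]
0.3 [[0.9, -0.3, -0.2]]
0.5 [[2.0, -0.6, -0.7]]
0.7 [[3.0, -0.8, -1.3]]
0.85 [[3.6, -0.9, -2.0]]
```

```bash
python3 -m crank '[[[0.9,-0.3,-0.2,0,0,0],[2,-0.6,-0.7,0,0,0],[3,-0.8,-1.3,0,0,0],[3.6,-0.9,-1.9,0,0,0],[3.6,-0.9,-1.9,0,0,0]]]'| grep -E 'ee_pos|force|time'
python3 - <<'E'
from red import *
for ph in(.5,.7,.85,1):print(ph,g([[55+60*np.sin(ph),20,144+60*np.cos(ph)]]))
print(deltas([[78,20,210],[108,20,210],[111,20,190],[114,20,165],[115,20,155]]))
E
```

```text
time_s: 15.43
ee_pos: [0.5708, 0.026, 0.1652]
force: [-1.3, -0.5, -0.2]
finger_force: 0.0
side [(46, [328.9, 230.4]), (87, [341.3, 268.3])]
top [(16, [344.5, 246.2])]
0.5 [[320.7, 226.3], [314.0, 246.5]]
0.7 [[325.1, 227.6], [314.8, 243.3]]
0.85 [[328.0, 229.0], [315.4, 241.3]]
1 [[330.4, 230.8], [315.9, 239.7]]
[[0.1, -0.0, 3.7], [3.0, -0.7, 3.7], [3.3, -0.8, 1.7], [3.6, -0.8, -0.8], [3.7, -0.8, -1.8]]
```

```bash
python3 -m crank '[[[-0.6,0.1,1,0,0,0],[-0.4,0.1,3.7,0,0,0],[3.2,-0.7,3.7,0,0,0],[3.2,-0.7,3.7,0,0,0],[3.3,-0.8,2.2,0,0,0]]]'| grep -E 'ee_pos|force|time'
python3 -m crank '[[[0,0,-0.5,0,0,0],[0.1,0,-1.3,0,0,0],[0.3,0,-2.1,0,0,0],[0.4,0,-3,0,0,0],[0.4,0,-3,0,0,0]]]'| grep -E 'ee_pos|force|time'
python3 - <<'E'
from red import *
for ph in(1,1.2,1.4,1.57):print(ph,g([[55+60*np.sin(ph),20,144+60*np.cos(ph)]]))
print(deltas([[114,20,165],[115,20,155],[116,20,153]]))
E
```

```text
time_s: 15.95
ee_pos: [0.6066, 0.0182, 0.1925]
force: [-0.2, -0.2, 0.3]
finger_force: 0.0
time_s: 16.37
ee_pos: [0.605, 0.0186, 0.1555]
force: [0.1, -0.4, -0.3]
finger_force: 0.2
side [(33, [333.9, 238.5]), (87, [341.3, 268.3])]
top [(4, [333.0, 244.5]), (19, [344.1, 246.2])]
1 [[330.4, 230.8], [315.9, 239.7]]
1.2 [[332.7, 233.7], [316.3, 238.2]]
1.4 [[334.1, 237.0], [316.5, 237.5]]
1.57 [[334.4, 240.0], [316.6, 237.6]]
[[0.1, -0.0, 0.1], [0.2, -0.1, -0.9], [0.3, -0.1, -1.1]]
```

```bash
python3 -m crank '[[[0.1,0,-0.4,0,0,0],[0.2,-0.1,-0.8,0,0,0],[0.2,-0.1,-1,0,0,0],[0.2,-0.1,-1,0,0,0]]]'| grep -E 'ee_pos|force|time'
python3 -m crank '[[[0,0,-0.2,0,0,0],[0,0,-0.2,0,0,0]]]'| grep -E 'ee_pos|force|time'
```

```text
time_s: 16.8
ee_pos: [0.6088, 0.0173, 0.1474]
force: [0.4, -0.5, 0.6]
finger_force: 0.1
time_s: 16.97
ee_pos: [0.6089, 0.0173, 0.1469]
force: [-1.6, -0.6, 5.2]
finger_force: 2.5
```

```bash
python3 -m crank '[[[0,0,-0.3,0,0,0],[0,0,-0.3,0,0,0],[0,0,-0.3,0,0,0]]]'| grep -E 'ee_pos|force|time'
python3 -m crank '[[[0,0,3,0,0,0],[0,0,7,0,0,0],[0,0,11,0,0,0],[0,0,14,0,0,0],[0,0,14,0,0,0]]]'| grep -E 'ee_pos|force|time'
python3 -m crank '[[[-2,4,0,0,0,0],[-4,8,0,0,0,0],[-6,12,0,0,0,0],[-8,16,0,0,0,0],[-10,19,0,0,0,0]]]'| grep -E 'ee_pos|force|time'
python3 -m crank '[[[-2,4,0,0,0,0],[-4,8,0,0,0,0],[-5,12,0,0,0,0],[-5,12,0,0,0,0],[-5,12,0,0,0,0]]]'| grep -E 'ee_pos|force|time'
python3 - <<'E'
from red import *
cv2.imwrite("pics/s4.png",cv2.resize(eyes.grab_frame("side")[150:390,180:440],(780,720))[:600])
print(g([[115,20,144]]),g([[110,-50,128]]))
E
```

```text
time_s: 17.22
ee_pos: [0.6091, 0.0174, 0.1463]
force: [-6.0, 0.4, 14.6]
finger_force: 7.4
time_s: 17.63
ee_pos: [0.6134, 0.0171, 0.2919]
force: [0.3, -0.9, 0.9]
finger_force: 0.0
time_s: 18.05
ee_pos: [0.5111, 0.2032, 0.282]
force: [0.1, 0.5, -0.1]
finger_force: 0.0
time_s: 18.47
ee_pos: [0.4607, 0.324, 0.282]
force: [0.4, -0.9, 0.4]
finger_force: 0.0
side [(54, [333.7, 239.7]), (86, [341.3, 268.2])]
top [(37, [316.6, 236.8]), (55, [339.4, 244.9])]
[[334.4, 240.1], [316.6, 237.6]] [[341.9, 268.7], [339.4, 245.9]]
```

View pics/s4.png

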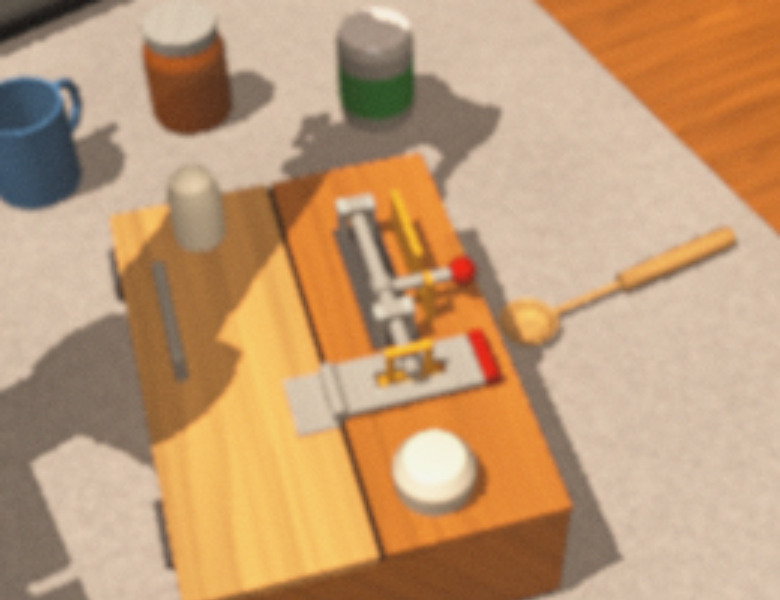

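The hasp lies flat with its roll at (484,357), the bolt runs through the staple at (412,360), and the handle is level in the notch with its knob at (461,270). Salt, timer, jar, tin, mug and spoon all stand where they were. The arm is clear, so I'm handing in.

```bash
python3 -c "from rig import job;print(job.sign_off())"
```

```text
the job is handed in; nothing more can be done
None
```

The knife box is locked: hasp flat over the staple, bolt fully across, handle down in the notch; the last picture showed nothing else moved, and I handed the job in at about 19 s of the 53 s allowed.

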